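Demould a cured potted coil

ROBOT

A 6-joint arm with a two-finger parallel gripper is mounted at the origin on the work surface. World frame = base frame: x ahead of the robot, y to its left, z up, the work surface at z = 0. Lengths are in mm, angles in rad, forces in N, time in s.
With the tool pointing down it reaches from about 325 to 750 mm from the base axis. Payload 7.6 kg.
Tool frame: the origin (TCP) lies between the finger pads; the fingertips stand manip.tcp_to_tips ahead of it and the grasp point (between the pads) lies 5 mm behind it (manip.tcp_to_tips is the distance from the TCP to the fingertips, in mm); y points along the fingers, z is the direction in which the jaws open and shut, and the axes are right-handed (so a half turn about y gives the same grasp; the last joint's range is limited). The gripper opens to 85 mm and grips with 20 to 120 N. Pads are 22 mm wide; open, the fingers measure 114 mm over their backs; the gripper's body (76 mm by 85 mm) begins 54 mm behind the grasp point. The pads swing forward as they close: fully open they stand 13 mm farther back than shut.
Start: joints at [1.132, 0.052, 1.401, -0, 1.689, -0.07], TCP at [189.245, 489.725, 245.323] pointing down, gripper open.
Joint ranges: [-2.9, 2.9], [-0.91, 2.17], [0.12, 2.37], [-1.06, 4.2], [0.26, 2.73], [-2.93, 2.93]. Speed limits (rad/s): [2.57, 2.57, 3.01, 3.14, 3.14, 3.14].

INTERFACE

Orientations are given as a unit quaternion [w, x, y, z].
In Python, from bench import manip gives the robot as it stands.
- The arm moves only by the shell command python3 -m handwheel 'ROWS' [FORCE]. ROWS is JSON, a list that holds one entry, the list of rows, each a list of 7 numbers: the turn, a rotation vector about the tool's x, y, z in rad, then the shift along the tool's x, y, z in mm, then the finger opening in mm, from 0 to 85.4. In form: [[[rx, ry, rz, tx, ty, tz, grip], ...]]. A call has 1 to 10 rows; each row shifts and turns the commanded pose from where the row before left it, along the tool's axes as they then stand; what a row does not reach is not made up. A row lasts 1/8 s, in which the tool goes at most 62.5 mm and 10.7 degrees, less where a joint would pass 70% of its speed; a pose out of reach is approached as far as the arm can. A call with a gripper value outside its range is refused whole. The fingers move at their own pace and stop on an object; FORCE is the grip in N (left out, the last holds). Time passes only in rows, so rows that do not move let the fingers close. It gives the time, the measured TCP pose, the force and the opening at its end, in the units of the state.
- manip.get_obs(): the state, without advancing time (a new reading comes with each control period).
- manip.camera(name): name is "side" or "top" or "wrist"; returns (picture, depth): 384x512x3 uint8, red, green, blue; 384x512 float32, mm along the optical axis (not along the pixel's ray), 0 where there is no reading.
- manip.calibration(name): a dict with "intrinsics" (3x3 intrinsics, pixels), "T" (4x4, takes a point from camera to world coordinates); the wrist camera has in their place "T_tool_cam" (4x4, takes a point from camera to tool coordinates, whose origin is the TCP and whose axes are the tool frame's). Camera axes: x right, y down, z forward; pixel columns grow to the right and rows downward; lengths in mm; the calibration is good to about 2 mm. The wrist camera is an equidistant fisheye: a pixel r from the principal point sees the ray r / f radians off the axis. A picture is of the moment at which its call begins: read the wrist's pose just before it. calibration takes no time and is no camera call.
- manip.job_done(): hands the job in, once; it reports no verdict.
The state is a dict: "time_s": time; "joint_pos": joint angles; "joint_velocities": joint speeds; "joint_torque": joint torques, N m; "tcp_pos": TCP position; "ee_rot": TCP orientation; "ft_force": force on the tool from outside, world axes, zero at the start; "moment": the same for the moment, N m; "opening": opening from 0.0 (shut) to 1.0 (fully open).
Only numpy, scipy, OpenCV 4.12 (cv2) and the standard library are available. Lean on these libraries where they do the work, as an engineer would, in place of code of your own. Each camera call takes 0.05 s, during which the arm holds its last target. There are 200 camera calls.

TASK

The potted coil under the oblong hood with the bar handle has cured. Lift that hood straight up off its mould and set it down, handle up, in the middle of the rubber mat; then lift the casting out of the mould cavity, keeping it upright, and stand it in the empty compartment of the tray. Set both down rather than dropping them, leave the mould with the round-knobbed hood closed where it is, and do not disturb the finished casting, nor knock over the bottle.

Things in the scene. Friction and masses are not known exactly. Their poses are not given: they have to be found in the camera images.
- hood: Loose grey sheet-metal hood, a box open below, 103 (x) x 83 (y) x 60 mm high, walls 3 mm, about 0.3 kg, with a black bar handle on its roof. Its lower edge rests on the step of mould, some 2.5 mm play a side round the raised frame. It covers the casting: it must rise straight up 55 mm before it moves sideways. Origin: centre of its lower edge; z up.
- hood_bar (a point): Centre of the hood's bar handle, 84 mm above the hood's origin, axes as hood. Bar 64 mm along x, 14 mm wide in y, 12 mm high, on a post 10 mm long under each end, 18 mm free height between roof and bar. To be gripped across y from above.
- mould: Fixed aluminium mould: slab 116 (x) x 96 (y) x 20 mm, whose margin is the step the hood stands on, and a raised frame 92 x 72 mm up to 44 mm. Open cavity in it 68 (x) x 48 (y) mm, floor at 20 mm. Origin: centre of the underside, z up. Its place is swapped at random with mould_b.
- casting: Loose potted coil, about 0.25 kg: black resin block 64 (x) x 44 (y) x 24 mm with, centred on top, a dark steel core tab 40 (x) x 14 (y) mm from 24 to 52 mm. In the mould's cavity it has 2 mm play a side and its block is flush with the frame, so only the tab projects, 28 mm. To be gripped by the tab across y from above. Origin: centre of its underside, z up.
- mat: Fixed black rubber mat lying on the bench, 170 (x) x 150 (y) x 3 mm, nothing on it. Origin: centre of its underside (top at 3 mm). Swapped at random with the tray: either may be on the left.
- tray_empty (a point): Centre of the floor of the empty compartment of the fixed grey plastic tray: the one nearer the robot, 94 (x) x 122 (y) mm clear, floor 4 mm above the bench, walls and divider 4 mm thick, tops 20 mm above the bench. Axes of the tray: x towards the other compartment, z up.
- done: Finished casting, same shape as casting, standing in the other (far) compartment of the tray, roughly 98 mm in x from tray_empty. Leave it. Origin: centre of its underside.
- mould_b: Another fixed mould, smaller: square slab 94 x 94 x 20 mm, raised frame to 44 mm, still covered by hood_b. Leave it. Origin: centre of its underside.
- hood_b: Loose square grey hood 81 x 81 x 50 mm with a round black knob (28 mm across, top 78 mm above the hood's origin), standing on mould_b. Leave it. Origin: centre of its lower edge.
- flux: Loose amber glass bottle, 36 mm across, 85 mm high, standing beyond the moulds. Do not knock it over. Origin: centre of its underside.
Things that resemble listed ones, but are neither listed nor needed, are in the scene too. Leave any brown look-alike of the mould alone. Leave any pink look-alike of the hood alone.

How it is judged:
By the outcome, as a careful person would: the job done as asked, in the order asked, and still so for the second after the job is handed in, with the robot touching nothing.
It also fails if it takes over 56 s, if anything falls off the work surface, if the arm or the gripper's body presses on something with over 40 N, if the wrist force passes 120 N, or if a joint passes its speed limit or range.

## Working session

There is one attempt and no reset: what is moved stays moved. The work goes in short steps, Python scripts to look and compute and a shell command to move; the robot and the scene stay as the last step left them, time stands still between calls to the robot, and variables do not carry over. Pictures are saved under pics/ and viewed, about 8 in all and at most 12, crops included, and the job is handed in when it is done.

```bash
ls; mkdir -p pics; python3 - <<'E'
from bench import manip
import cv2, numpy as np
o=manip.get_obs(); print(o, manip.tcp_to_tips)
for n in("top","side"):
    p,d=manip.camera(n); np.savez(f"pics/{n}.npz",p=p,d=d); cv2.imwrite(f"pics/{n}0.png",p[:,:,::-1])
    c=manip.calibration(n); print(n,c["intrinsics"],np.round(c["T"],3))
c=manip.calibration("wrist");print(c)
a=[cv2.imread(f"pics/{n}0.png") for n in("top","side")]
cv2.imwrite("pics/both.png",cv2.resize(np.vstack(a),None,fx=.78,fy=.78))
E
```

```text
pics
{'time_s': 0.0, 'joint_pos': array([ 1.13169814e+00,  5.27914335e-02,  1.40171064e+00, -3.12194211e-06,
        1.68863586e+00, -7.03239554e-02]), 'joint_velocities': array([ 0.00105434,  0.00225588, -0.00052158, -0.00051064, -0.00117541,
        0.00043309]), 'joint_torque': array([ 1.52224300e-03, -3.81642973e+01, -3.60199320e+01,  1.53773422e-04,
        5.92320022e-03, -1.60853283e-06]), 'tcp_pos': array([189.11752651, 489.44884705, 244.50326552]), 'ee_rot': array([-0.69459126,  0.69564923, -0.12978052,  0.12950733]), 'ft_force': array([-0.60722572,  0.15494199,  0.4375898 ]), 'moment': array([-0.01107765,  0.02434733, -0.08225215]), 'opening': 1.0012991901480912} 14.0
top [[373.8524639    0.         256.8272278 ]
 [  0.         373.8524639  193.59487124]
 [  0.           0.           1.        ]] [[-2.800000e-02 -9.820000e-01  1.880000e-01  3.584240e+02]
 [-9.990000e-01  3.100000e-02  1.200000e-02 -1.379700e+01]
 [-1.700000e-02 -1.880000e-01 -9.820000e-01  1.172342e+03]
 [ 0.000000e+00  0.000000e+00  0.000000e+00  1.000000e+00]]
side [[450.74025197   0.         255.96504209]
 [  0.         450.74025197 187.46202543]
 [  0.           0.           1.        ]] [[ 6.99000e-01 -4.89000e-01  5.22000e-01 -6.62760e+01]
 [-7.15000e-01 -4.78000e-01  5.10000e-01 -6.06410e+02]
 [ 0.00000e+00 -7.30000e-01 -6.84000e-01  9.20858e+02]
 [ 0.00000e+00  0.00000e+00  0.00000e+00  1.00000e+00]]
{'intrinsics': array([[297.31863964,   0.        , 249.29430331],
       [  0.        , 297.31863964, 191.84950315],
       [  0.        ,   0.        ,   1.        ]]), 'T_tool_cam': array([[-3.72554265e-05,  9.61432025e-01,  2.75042651e-01,
        -7.00570756e+01],
       [ 1.29376681e-04, -2.75042645e-01,  9.61432019e-01,
        -1.29037804e+02],
       [ 9.99999991e-01,  7.14026653e-05, -1.14140053e-04,
        -6.44948822e-01],
       [ 0.00000000e+00,  0.00000000e+00,  0.00000000e+00,
         1.00000000e+00]])}
```

View pics/top0.png

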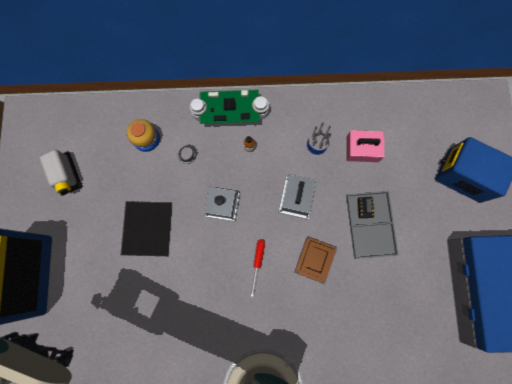

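View pics/side0.png

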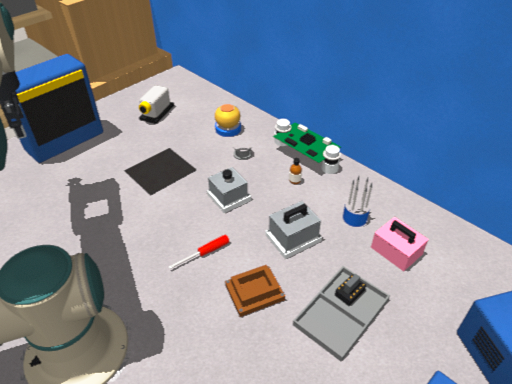

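Top view: the target candidates are the grey hood with a bar at (298,195), the pink hood with a bar at (367,146), the grey hood with a round knob at (221,201), and the brown mould at (316,260). I choose the grey bar hood at (298,195). The mat is at (147,229), the tray at (371,225) with its empty half at (374,240), and the bottle at (250,144).

```bash
cat > h.py <<'E'
import numpy as np, cv2
from bench import manip
from scipy.spatial.transform import Rotation as R
def cloud(n,d):
    c=manip.calibration(n);K=c["intrinsics"];T=c["T"]
    v,u=np.mgrid[:384,:512]
    P=np.stack([(u-K[0,2])/K[0,0]*d,(v-K[1,2])/K[1,1]*d,d],-1)
    return P@T[:3,:3].T+T[:3,3]
def tool():
    o=manip.get_obs();w,x,y,z=o["ee_rot"];return np.array(o["tcp_pos"]),R.from_quat([x,y,z,w]).as_matrix(),o
def wray(px):  # wrist pixels -> world origin, directions
    c=manip.calibration("wrist");K=c["intrinsics"];T=c["T_tool_cam"];p,Q,_=tool()
    q=(np.atleast_2d(px)-K[:2,2])/K[0,0];r=np.linalg.norm(q,axis=1,keepdims=True)
    d=np.hstack([np.sinc(r/np.pi)*q,np.cos(r)]);return p+Q@T[:3,3],d@T[:3,:3].T@Q.T
def onz(px,z):
    o,d=wray(px);return o+d*((z-o[2])/d[:,2])[:,None]
def rect(P):
    (c,s,a)=cv2.minAreaRect(P[:,:2].astype(np.float32));b=cv2.boxPoints((c,s,a));e=max([b[1]-b[0],b[2]-b[1]],key=np.linalg.norm)
    y=np.degrees(np.arctan2(e[1],e[0]));return np.round(c,1),np.round(sorted(s),1),round((y+90)%180-90,1)
E
python3 - <<'E'
from h import *
p,Q,o=tool();print(np.round(Q,3))
f=np.load("pics/top.npz");img=f["p"].astype(int);W=cloud("top",f["d"]);v,u=np.mgrid[:384,:512]
def box(a,b,c,d): return (u>a)&(u<b)&(v>c)&(v<d)
z=W[...,2]; dark=img.max(2)<60
def show(n,m,): print(n,m.sum(),rect(W[m]),"z",np.round(np.percentile(z[m],[5,50,95])),'yx' )
show("roof",box(270,325,165,225)&(z>65)&(z<92))
show("bar",box(285,312,175,210)&dark&(z>90))
show("bench",box(270,290,120,150))
show("mat",box(110,185,190,265)&dark&(z<15))
show("traywall",box(335,405,182,265)&(z>12)&(z<30))
show("tray",box(335,405,182,265)&(img.max(2)<150)&(z<30)&(z>-5))
show("done",box(345,385,190,222)&(z>20))
show("hoodb",box(200,245,180,225)&(z>55))
show("flux",box(235,260,130,155)&(z>25))
cv2.imwrite("pics/crop1.png",cv2.resize(f["p"][120:280,190:410,::-1],None,fx=3.6,fy=3.6,interpolation=cv2.INTER_CUBIC))
E
```

```text
[[ 0.933 -0.001  0.36 ]
 [-0.36  -0.001  0.933]
 [-0.    -1.    -0.001]]
roof 858 (array([ 565.3, -124.6]), array([ 83.3, 104. ]), np.float32(-14.5)) z [77. 81. 84.] yx
bar 91 (array([ 563.5, -125.1]), array([12.1, 61.7]), np.float32(-13.2)) z [106. 110. 113.] yx
bench 551 (array([591.5, -65.6]), array([ 63.4, 473.2]), np.float32(-4.9)) z [-3.  1.  4.] yx
mat 2460 (array([483.5, 349.9]), array([148.3, 166.9]), np.float32(-2.9)) z [0. 4. 7.] yx
traywall 648 (array([ 473.7, -350.8]), array([132.5, 199.9]), np.float32(3.1)) z [14. 21. 29.] yx
tray 5481 (array([ 479.3, -353.2]), array([217.9, 261.2]), np.float32(-3.5)) z [-2.  3. 22.] yx
done 370 (array([ 484.2, -198.6]), array([ 95.7, 436.8]), np.float32(-68.1)) z [21. 29. 58.] yx
hoodb 748 (array([469.7,  83.3]), array([108.8, 274.7]), np.float32(19.5)) z [67. 71. 99.] yx
flux 137 (array([556.2,  12.9]), array([ 35.5, 397.6]), np.float32(2.6)) z [33. 58. 89.] yx
```

View pics/crop1.png

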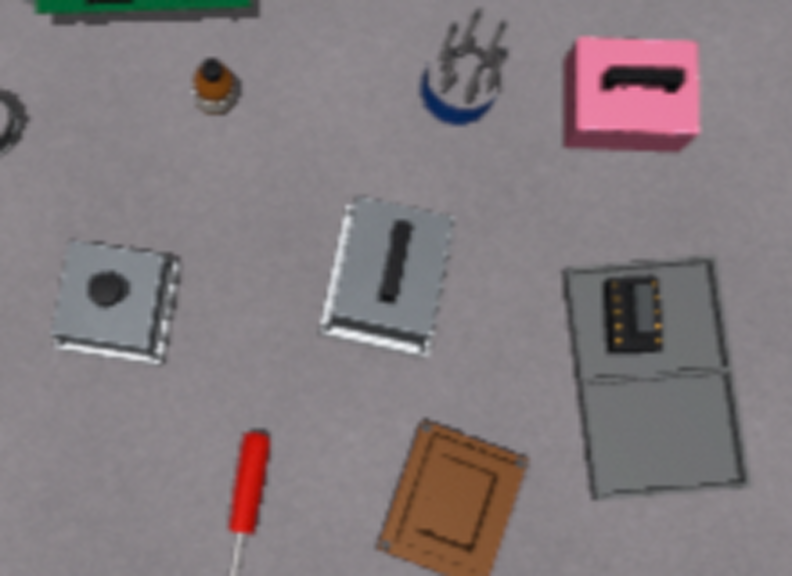

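The crop confirms it: the grey hood with the bar is centred on crop (395,265), at world (565,-124.5), yaw about -14°. The pink and knobbed hoods are clearly different. I'll move above it.

```bash
python3 -m handwheel '[[[0,0,0,44,0,-33.6,60],[0,0,0,44,0,-33.6,60],[0,0,0,44,0,-33.6,60],[0,0,0,44,0,-33.6,60],[0,0,0,44,0,-33.6,60],[0,0,0,44,0,-33.6,60],[0,0,0,44,0,-33.6,60]]]'
python3 -m handwheel '[[[0,0,0,44,0,-33.6,60],[0,0,0,44,0,-33.6,60],[0,0,0,44,10,-33.6,60],[0,0,0,44,20,-33.6,60],[0,0,0,44,20,-33.6,60],[0,0,0,44,14,-33.6,60],[0,-0.122,0,0,0,0,60],[0,0,0,0,0,0,60],[0,0,0,0,0,0,60]]]'
python3 - <<'E'
from h import *
p,Q,o=tool();print(p,np.round(Q,3),o["joint_pos"])
i,d=manip.camera("wrist");cv2.imwrite("pics/w1.png",i[:,:,::-1])
E
```

```text
time_s: 0.98
tcp_pos: [392.2, 157.6, 245.1]
ee_rot: [0.695, -0.695, 0.13, -0.13]
ft_force: [-0.0, 0.5, 0.2]
opening: 0.711
time_s: 2.1
tcp_pos: [565.3, -123.4, 181.6]
ee_rot: [0.702, -0.702, 0.087, -0.088]
ft_force: [0.3, 0.2, 0.2]
opening: 0.702
[ 565.27621966 -123.41252491  181.60923107] [[ 0.969  0.     0.246]
 [-0.246  0.     0.969]
 [ 0.    -1.     0.   ]] [-2.78837565e-01  2.29301771e-01  1.33314596e+00  1.49537743e-04
  1.57867287e+00 -1.60131261e+00]
```

View pics/w1.png

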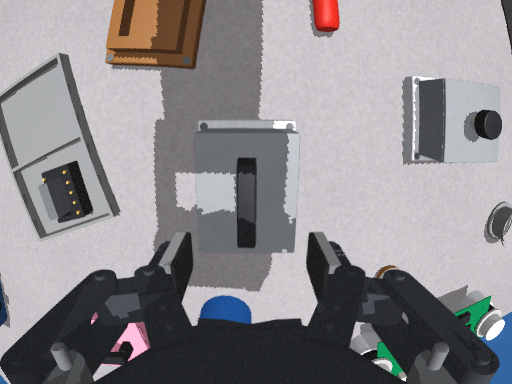

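The wrist view shows the bar at columns 237-256, rows 157-247, centred between the jaws. I'll measure its offset.

```bash
python3 - <<'E'
from h import *
i=cv2.imread("pics/w1.png")
m=(i.max(2)<60).astype(np.uint8);m[:150]=0;m[256:]=0;m[:,:225]=0;m[:,270:]=0
v,u=np.nonzero(m);X=onz(np.c_[u,v],110.);p,Q,_=tool()
print(rect(X), "off tool",(Q.T@(np.r_[rect(X)[0],110]-p)))
E
```

```text
(array([ 561.6, -125.5]), array([13.5, 67.2]), np.float32(-14.2)) off tool [-3.11939417 71.81149315 -3.020555  ]
```

```bash
python3 -m handwheel '[[[0,0,0,-2,20,-2.5,60],[0,0,0,0,20,0,60],[0,0,0,0,20,0,60],[0,0,0,0,14,0,60],[0,0,0,0,7,0,60],[0,0,0,0,0,0,60],[0,0,0,0,0,0,10],[0,0,0,0,0,0,10],[0,0,0,0,0,0,10],[0,0,0,0,0,0,10]]]' 60
python3 -m handwheel '[[[0,0,0,0,0,0,5],[0,0,0,0,0,0,5],[0,0,0,0,-5,0,5],[0,0,0,0,-5,0,5],[0,0,0,0,0,0,5]]]'
```

```text
time_s: 3.4
tcp_pos: [563.1, -125.7, 100.8]
ee_rot: [0.702, -0.702, 0.087, -0.087]
ft_force: [-0.2, 2.1, 3.9]
opening: 0.147
time_s: 4.03
tcp_pos: [562.7, -126.0, 110.4]
ee_rot: [-0.702, 0.702, -0.087, 0.087]
ft_force: [0.6, 0.0, -3.3]
opening: 0.154
```

```bash
python3 -m handwheel '[[[0,0,0,0,-10,0,5],[0,0,0,0,-12,0,5],[0,0,0,0,-14,0,5],[0,0,0,0,-16,0,5],[0,0,0,0,-20,0,5],[0,0,0,0,-20,0,5],[0,0,0,0,-20,0,5],[0,0,0,0,-20,0,5],[0,0,0,0,0,0,5],[0,0,0,0,0,0,5]]]'
python3 - <<'E'
from h import *
p,Q,o=tool();print(p,o["opening"])
D=np.array([483.5,350,0])-p
print("to mat in tool axes",Q.T@np.r_[D[:2],0])
i,d=manip.camera("top");cv2.imwrite("pics/t2.png",i[:,:,::-1])
np.savez("pics/top2.npz",p=i,d=d)
i2,d2=manip.camera("wrist");cv2.imwrite("pics/w2.png",i2[:,:,::-1]);s,_=manip.camera("side")
cv2.imwrite("pics/ts2.png",np.hstack([i[:,60:460,::-1],s[:,140:540,::-1]]))
E
```

```text
time_s: 5.28
tcp_pos: [562.5, -125.8, 241.6]
ee_rot: [0.702, -0.702, 0.087, -0.087]
ft_force: [0.2, 0.4, -3.4]
opening: 0.148
[ 562.52983359 -125.77376971  241.63647761] 0.14820354588329757
to mat in tool axes [-1.92871269e+02  2.38631393e-01  4.42048653e+02]
```

View pics/ts2.png

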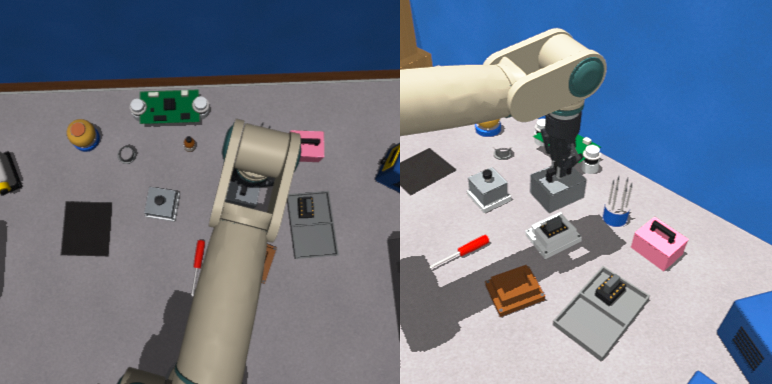

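The hood is held level and clear, and the casting sits in the mould (right panel, about (555,232)). I'll carry the hood to the mat.

```bash
python3 -m handwheel '[[[0,0,0,-10,0,22,5],[0,0,0,-15,0,34,5],[0,0,0,-19,0,43,5],[0,0,0,-19,0,43,5],[0,0,0,-19,0,43,5],[0,0,0,-19,0,43,5],[0,0,0,-19,0,43,5],[0,0,0,-19,0,43,5],[0,0,0,-19,0,43,5],[0,0,0,-15,0,34,5]]]'
python3 -m handwheel '[[[0,0,0,-12,0,30,5],[0,0,0,-8,0,21,5],[0,-0.1,0,0,0,0,5],[0,-0.09,0,0,0,0,5],[0,0,0,0,20,0,5],[0,0,0,0,20,0,5],[0,0,0,0,20,0,5],[0,0,0,0,20,0,5],[0,0,0,0,10,0,5],[0,0,0,0,0,0,5]]]'
python3 - <<'E'
from h import *
p,Q,o=tool();print(p,np.round(Q,3),o["opening"])
i,d=manip.camera("wrist");cv2.imwrite("pics/w3.png",i[:,:,::-1])
t,d=manip.camera("top");s,_=manip.camera("side")
cv2.imwrite("pics/w3c.png",np.hstack([i[:,:,::-1],t[150:342,20:276,::-1].repeat(2,0).repeat(2,1)[:, :280]]))
E
```

```text
time_s: 6.68
tcp_pos: [489.7, 297.3, 241.6]
ee_rot: [-0.702, 0.702, -0.087, 0.086]
ft_force: [0.9, -0.6, -2.2]
opening: 0.148
time_s: 7.92
tcp_pos: [483.4, 349.6, 151.6]
ee_rot: [-0.707, 0.707, -0.021, 0.02]
ft_force: [-0.2, -0.3, -3.3]
opening: 0.151
[483.44185366 349.61490111 151.58929668] [[ 0.998 -0.001  0.057]
 [-0.057 -0.001  0.998]
 [-0.001 -1.    -0.001]] 0.150818966618053
```

View pics/w3c.png

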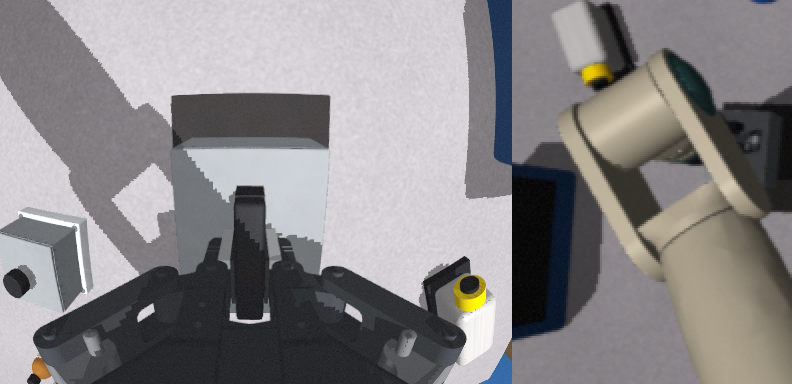

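The wrist view shows the mat's near edge at row ~95, columns 172-330, under the held hood. I'll check those corners and lower.

```bash
python3 -c "
from h import *
print(onz([[172,95],[330,95]],3.))"
python3 -m handwheel '[[[0,0,0,0,18,0,5],[0,0,0,0,18,0,5],[0,0,0,0,14,0,5],[0,0,0,0,8,0,5],[0,0,0,0,4,0,5],[0,0,0,0,2,0,5],[0,0,0,0,1,0,5],[0,0,0,0,1,0,5],[0,0,0,0,0.5,0,5],[0,0,0,0,0,0,5]]]'
```

```text
[[394.76102328 281.71077028   3.        ]
 [403.04751385 430.89284375   3.        ]]
time_s: 9.32
tcp_pos: [483.6, 349.9, 85.9]
ee_rot: [0.707, -0.707, 0.02, -0.02]
ft_force: [0.3, 0.1, -2.2]
opening: 0.147
```

```bash
python3 -m handwheel '[[[0,0,0,0,0.5,1,5],[0,0,0,0,0.5,0,5],[0,0,0,0,0.5,0,5],[0,0,0,0,0,0,5]]]'; python3 -m handwheel '[[[0,0,0,0,0.3,0,5],[0,0,0,0,0.3,0,5],[0,0,0,0,0,0,5]]]'
```

```text
time_s: 9.82
tcp_pos: [483.6, 350.9, 84.2]
ee_rot: [0.707, -0.707, 0.02, -0.02]
ft_force: [0.1, -1.0, -3.2]
opening: 0.154
time_s: 10.2
tcp_pos: [483.7, 351.1, 83.9]
ee_rot: [0.707, -0.707, 0.02, -0.02]
ft_force: [-1.4, 0.6, -1.0]
opening: 0.149
```

```bash
python3 -m handwheel '[[[0,0,0,0,0.5,0,5],[0,0,0,0,0.4,0,5],[0,0,0,0,0,0,5]]]'
```

```text
time_s: 10.58
tcp_pos: [483.7, 351.3, 83.7]
ee_rot: [0.707, -0.706, 0.02, -0.02]
ft_force: [-3.4, 1.3, 4.4]
opening: 0.145
```

Contact reached. Release and go up.

```bash
python3 -m handwheel '[[[0,0,0,0,0,0,20],[0,0,0,0,0,0,30],[0,0,0,0,0,0,45],[0,0,0,0,0,0,45],[0,0,0,0,-10,0,45],[0,0,0,0,-25,0,45],[0,0,0,0,-40,0,45],[0,0,0,0,-40,0,45]]]'
python3 -m handwheel '[[[0,0.1,0,0,0,0,50],[0,0.09,0,0,0,0,50],[0,0,0,19,0,-43,50],[0,0,0,19,0,-43,50],[0,0,0,19,0,-43,50],[0,0,0,19,0,-43,50],[0,0,0,19,0,-43,50],[0,0,0,19,0,-43,50],[0,0,0,19,0,-43,50],[0,0,0,19,0,-43,50]]]'
python3 -m handwheel '[[[0,0,0,19,0,-43,50],[0,0,0,19,0,-43,50],[0,0,0,0,30,0,50],[0,0,0,0,0,0,50],[0,0,0,0,0,0,50]]]'
python3 - <<'E'
from h import *
p,Q,o=tool();print(p,np.round(Q,3))
i,d=manip.camera("wrist");cv2.imwrite("pics/w4.png",i[:,:,::-1])
t,d=manip.camera("top");cv2.imwrite("pics/t4.png",t[:,:,::-1]);W=cloud("top",d)
z=W[...,2];v,u=np.mgrid[:384,:512];m=(u>110)&(u<185)&(v>185)&(v<265)&(z>50)&(z<75);print("hood on mat",rect(W[m]),np.median(z[m]))
cv2.imwrite("pics/w4c.png",np.hstack([i[:,:,::-1],t[150:342,90:230,::-1].repeat(2,0).repeat(2,1)]))
E
```

```text
time_s: 11.58
tcp_pos: [483.6, 350.9, 199.8]
ee_rot: [0.707, -0.707, 0.02, -0.02]
ft_force: [0.6, 0.6, -0.2]
opening: 0.524
time_s: 12.82
tcp_pos: [547.2, -21.3, 198.8]
ee_rot: [0.702, -0.702, 0.087, -0.088]
ft_force: [0.5, 0.1, -0.3]
opening: 0.587
time_s: 13.45
tcp_pos: [563.2, -112.1, 169.2]
ee_rot: [-0.702, 0.702, -0.086, 0.087]
ft_force: [0.4, 0.1, 1.1]
opening: 0.586
[ 563.19250209 -112.07976509  169.18737503] [[ 0.97   0.001  0.244]
 [-0.244 -0.     0.97 ]
 [ 0.001 -1.     0.   ]]
hood on mat (array([485.9, 352.1]), array([ 84.8, 102.9]), np.float32(-4.1)) 63.40494833255434
```

View pics/w4c.png

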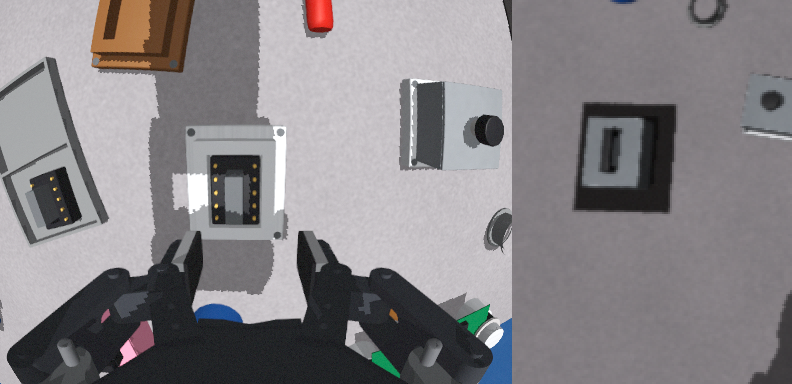

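The hood sits on the mat, measured at (485.9,352.1), roof z 63. The casting in the mould spans columns 210-261, rows 154-228, with its tab at columns 225-248.

```bash
python3 - <<'E'
from h import *
i=cv2.imread("pics/w4.png");p,Q,_=tool()
m=(i.max(2)<50).astype(np.uint8);m[:140]=0;m[232:]=0;m[:,:205]=0;m[:,266:]=0
v,u=np.nonzero(m);X=onz(np.c_[u,v],44.);r=rect(X);print("block",u.min(),u.max(),v.min(),v.max(),r,Q.T@(np.r_[r[0],44]-p))
g=i[140:232,205:266].max(2);t=((i.max(2)>60)&(i.max(2)<125)&(np.ptp(i,axis=2)<25)).astype(np.uint8);t[:165]=0;t[222:]=0;t[:,:222]=0;t[:,252:]=0
n,l,s,c=cv2.connectedComponentsWithStats(t);k=1+s[1:,4].argmax();print(s[k]);v,u=np.nonzero(l==k)
X=onz(np.c_[u,v],72.);r=rect(X);print("tab",r,Q.T@(np.r_[r[0],72]-p))
# mould slab outline z=20 expected; tray from initial top view
f=np.load("pics/top.npz");W=cloud("top",f["d"]);z=W[...,2]
vv,uu=np.mgrid[:384,:512];b=(uu>340)&(uu<402)&(vv>186)&(vv<262)
for lo,hi in((10,26),(14,24)):
  M=b&(z>lo)&(z<hi);print("tray",rect(W[M]))
im=f["p"];M=b&(im.max(2)<60)&(z>22);print("done",rect(W[M]),M.sum())
E
```

```text
block 211 259 156 223 (array([ 562. , -125.7]), array([42.7, 62.5]), np.float32(-14.3)) [  1.60035113 125.54852442 -13.642114  ]
[222 172  29  50 615]
tab (array([ 560.2, -122.9]), array([22.2, 41.2]), np.float32(-15.5)) [ -0.7562379   97.54266346 -11.36214903]
tray (array([ 473.7, -350.8]), array([132.5, 199.9]), np.float32(3.1))
tray (array([ 473.7, -351. ]), array([132.4, 199.8]), np.float32(3.3))
done (array([ 463.5, -181. ]), array([ 69.1, 388.9]), np.float32(-67.9)) 196
```

```bash
python3 -m handwheel '[[[0,0,0,0,25,-13.3,45],[0,0,0,0,25,0,45],[0,0,0,0,25,0,45],[0,0,0,0,20,0,45],[0,0,0,0,10,0,45],[0,0,0,0,3,0,45],[0,0,0,0,0,0,45],[0,0,0,0,0,0,10],[0,0,0,0,0,0,5],[0,0,0,0,0,0,5]]]' 60
python3 -m handwheel '[[[0,0,0,0,0,0,5],[0,0,0,0,0,0,5],[0,0,0,0,-3,0,5],[0,0,0,0,-5,0,5],[0,0,0,0,0,0,5]]]'
```

```text
time_s: 14.8
tcp_pos: [560.0, -125.4, 60.6]
ee_rot: [0.702, -0.702, 0.087, -0.087]
ft_force: [-0.8, 0.9, 3.5]
opening: 0.151
time_s: 15.42
tcp_pos: [559.5, -125.4, 67.8]
ee_rot: [0.702, -0.702, 0.087, -0.087]
ft_force: [-0.3, 0.3, -4.2]
opening: 0.154
```

Gripped (13 mm) with the weight carried. Lift straight, then carry it to the tray.

```bash
python3 -m handwheel '[[[0,0,0,0,-8,0,5],[0,0,0,0,-10,0,5],[0,0,0,0,-15,0,5],[0,0,0,0,-20,0,5],[0,0,0,0,-20,0,5],[0,0,0,0,-20,0,5],[0,0,0,-5,0,-17,5],[0,0,0,-10,0,-34,5],[0,0,0,-12,0,-40,5],[0,0,0,-12,0,-40,5]]]'
python3 -m handwheel '[[[0,0,0,-12,0,-40,5],[0,0,0,-12,0,-40,5],[0,0,0,-8,0,-28,5],[0,0,0,-4,0,-15,5],[0,-0.1,0,0,0,0,5],[0,-0.1,0,0,0,0,5],[0,-0.1,0,0,0,0,5],[0,0,0,0,0,0,5],[0,0,0,0,0,0,5]]]'
python3 - <<'E'
from h import *
p,Q,o=tool();print(p,np.round(Q,3),o["opening"])
i,d=manip.camera("wrist");cv2.imwrite("pics/w5.png",i[:,:,::-1])
s,_=manip.camera("side")
cv2.imwrite("pics/w5c.png",np.hstack([i[:,:,::-1],s[:,180:460,::-1]]))
E
```

```text
time_s: 16.68
tcp_pos: [488.1, -244.4, 160.1]
ee_rot: [0.702, -0.702, 0.088, -0.087]
ft_force: [0.4, -0.6, -3.0]
opening: 0.148
time_s: 17.8
tcp_pos: [424.8, -353.2, 160.6]
ee_rot: [0.707, -0.707, -0.018, 0.018]
ft_force: [0.6, 0.0, -3.2]
opening: 0.154
[ 424.77712085 -353.17735062  160.60190627] [[ 0.999 -0.    -0.052]
 [ 0.052  0.     0.999]
 [-0.    -1.     0.   ]] 0.15394983199912243
```

View pics/w5c.png

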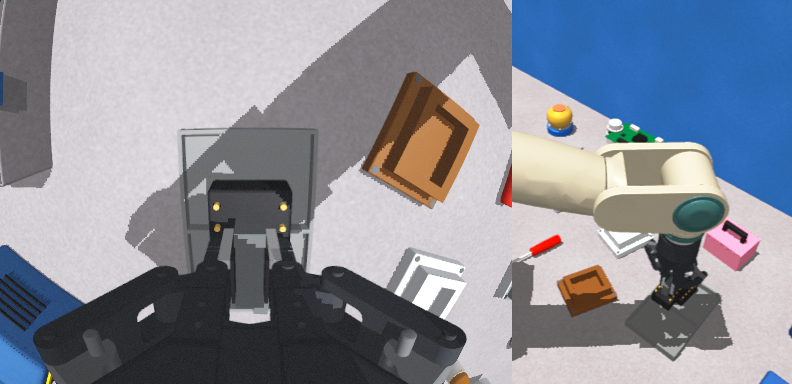

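The wrist view shows the tray's near corners at (179,130) and (319,130), the divider at row ~228, and the casting held upright above the near compartment.

```bash
python3 -c "
from h import *
print(onz([[179,130],[319,130],[181,228],[315,228]],20.))"
python3 -m handwheel '[[[0,0,0,0,20,0,5],[0,0,0,0,25,0,5],[0,0,0,0,25,0,5],[0,0,0,0,20,0,5],[0,0,0,0,12,0,5],[0,0,0,0,6,0,5],[0,0,0,0,3,0,5],[0,0,0,0,2,0,5],[0,0,0,0,0,0,5],[0,0,0,0,0,0,5]]]'
```

```text
[[ 375.96199357 -421.0044011    20.        ]
 [ 369.27129051 -292.47697529   20.        ]
 [ 472.80700079 -419.68409395   20.        ]
 [ 465.76728158 -285.83043533   20.        ]]
time_s: 19.15
tcp_pos: [425.0, -353.5, 48.1]
ee_rot: [-0.707, 0.707, 0.019, -0.019]
ft_force: [-0.6, -0.1, -3.1]
opening: 0.151
```

```bash
python3 -m handwheel '[[[0,0,0,0,1,0,5],[0,0,0,0,1,0,5],[0,0,0,0,0.5,0,5],[0,0,0,0,0,0,5]]]'; python3 -m handwheel '[[[0,0,0,0,0.5,0,5],[0,0,0,0,0.5,0,5],[0,0,0,0,0,0,5]]]'
```

```text
time_s: 19.65
tcp_pos: [424.8, -353.3, 45.2]
ee_rot: [0.707, -0.707, -0.019, 0.019]
ft_force: [-0.1, 0.0, -3.7]
opening: 0.15
time_s: 20.02
tcp_pos: [424.8, -353.4, 44.6]
ee_rot: [-0.707, 0.707, 0.019, -0.019]
ft_force: [-2.3, 1.8, 1.5]
opening: 0.15
```

```bash
python3 -m handwheel '[[[0,0,0,0,0.3,0,5],[0,0,0,0,0,0,5],[0,0,0,0,0,0,20],[0,0,0,0,0,0,30],[0,0,0,0,0,0,40],[0,0,0,0,0,0,40],[0,0,0,0,-10,0,40],[0,0,0,0,-30,0,40],[0,0,0,0,-40,0,40],[0,0,0,0,-40,0,40]]]'
python3 -m handwheel '[[[0,0,0,-10,-40,30,50],[0,0,0,-10,-10,50,50],[0,0,0,0,0,50,50],[0,0,0,0,0,50,50],[0,0,0,0,0,50,50],[0,0,0,0,0,50,50],[0,0,0,0,0,0,50],[0,0,0,0,0,0,50]]]'
python3 - <<'E'
from h import *
t,d=manip.camera("top");s,_=manip.camera("side");W=cloud("top",d);z=W[...,2];v,u=np.mgrid[:384,:512]
def f(n,a,b,c,e,lo,hi):
  m=(u>a)&(u<b)&(v>c)&(v<e)&(z>lo)&(z<hi)
  if m.sum()>4: print(n,m.sum(),rect(W[m]),np.median(z[m]))
f("hood",110,185,185,265,50,75);f("casting tab",345,402,222,262,48,62);f("done tab",345,390,190,221,48,62)
f("casting block",345,402,222,262,24,34);print(manip.get_obs()["tcp_pos"])
cv2.imwrite("pics/end.png",np.hstack([cv2.resize(t[100:280,90:410,::-1],None,fx=1.25,fy=1.25,interpolation=2),np.zeros((225,1,3),np.uint8)]))
cv2.imwrite("pics/end2.png",np.vstack([cv2.resize(t[100:280,90:410,::-1],(640,360)),cv2.resize(s[110:370,80:450,::-1],(342,240)).repeat(1,0) if 0 else cv2.resize(s[120:380,60:460,::-1],(640,240))]))
E
```

```text
time_s: 21.28
tcp_pos: [424.8, -353.3, 166.0]
ee_rot: [-0.707, 0.707, 0.019, -0.019]
ft_force: [0.4, 0.3, -0.2]
opening: 0.468
time_s: 22.28
tcp_pos: [390.1, -75.1, 214.6]
ee_rot: [-0.707, 0.707, 0.019, -0.019]
ft_force: [0.5, 0.3, -0.2]
opening: 0.581
hood 859 (array([485.6, 351.9]), array([ 85.5, 102.7]), np.float32(-3.5)) 63.45602050137927
casting tab 75 (array([ 428.9, -351.8]), array([15.9, 38.7]), np.float32(3.3)) 55.76267020956516
done tab 73 (array([ 526.9, -334.5]), array([15.1, 40.4]), np.float32(0.8)) 55.68438561018161
casting block 214 (array([ 433. , -349.4]), array([ 97.1, 118.5]), np.float32(82.9)) 28.686101055199174
[390.02129149 -75.68534902 214.20871039]
```

View pics/end2.png

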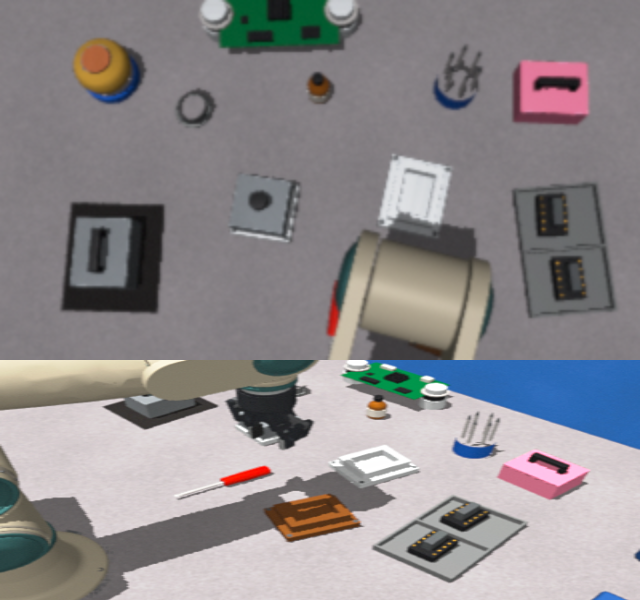

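The final view shows the hood on the mat, both castings upright in the tray, the bottle standing, the knobbed hood in place, and the arm clear. I'll hand it in.

```bash
python3 -c "
from bench import manip
print(manip.job_done())"
```

```text
the job is handed in; nothing more can be done
None
```

The job is done and handed in after about 22 s of robot time. I lifted the bar-handled hood straight up and set it handle up on the mat. Then I lifted the casting out by its tab and stood it in the tray's near compartment. Both were lowered until the wrist force showed contact before I released them.

**Last checks (top camera):**
- **Hood:** at (485.6, 351.9), with its roof at z 63. That is about 2 mm from my estimate of the mat's centre, which was about (483.6, 351).
- **Casting:** tab at (428.9, -351.8), top at z 56. It is upright and about 4 mm from my estimate of the compartment's centre.
- **Everything else:** the finished casting, the mould with the knobbed hood and the bottle all look undisturbed in the final picture. I did not compare their positions in numbers.
- **Check that failed:** the casting's block outline gave an oversized rectangle of 97 x 118 mm, probably because it picked up tray-wall pixels. I ignored it and used the tab.

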